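Tuck the matching flashing under the lapped shingle

ROBOT

A 6-joint arm with a two-finger parallel gripper is mounted at the origin on the work surface. World frame = base frame: x ahead of the robot, y to its left, z up, the work surface at z = 0. Lengths are in m, angles in degrees, forces in N, time in s.
With the tool pointing down it reaches from about 0.35 to 0.875 m from the base axis. Payload 4.2 kg.
Tool frame: the origin (TCP) lies midway between the tips of the shut fingers; the grasp point (between the pads) lies 19 mm behind it; z points along the fingers, y is the line along which they close (so a half turn about z gives the same grasp; the last joint's range is limited). The gripper opens to 87 mm and grips with 3 to 60 N. Pads are 19 mm wide; open, the fingers measure 117 mm over their backs; the gripper's body (75 mm by 190 mm) begins 51 mm behind the grasp point.
Start: joints at [90.562, 22.042, 0.453, 0, -68.411, -14.817], TCP at [0.154, 0.606, 0.223] pointing down, gripper open.
Joint ranges: [-179.83, 179.83], [-69.29, 118.12], [-61.27, 80.66], [-181.25, 117.63], [-171.15, -9.14], [-177.46, 177.46]. Speed limits (degrees/s): [159.86, 159.86, 180, 180, 180, 180].

INTERFACE

Orientations are given as a 3x3 rotation matrix whose columns are the frame's x, y, z axes.
In Python, from station import r, cams gives the robot as it stands.
- The arm moves only by the tool play_rows, never from a script. Its argument "commands" is text: rows parted by semicolons, each of 6 numbers parted by spaces: the shift along the world's x, y, z normalised to -1 to 1, where 1 is 30 mm, then the turn, a rotation vector about the world's x, y, z normalised to -1 to 1, where 1 is 0.15 rad. A call has 1 to 20 rows; each row shifts and turns the commanded pose from where the row before left it; what a row does not reach is not made up. A row lasts 1/10 s, in which the tool goes at most 50 mm and 8.59 degrees, less where a joint would pass 70% of its speed; a pose out of reach is approached as far as the arm can. A call with a number of a shift or a turn outside -1 to 1 is refused whole. A call with a gripper value outside its range is refused whole. "grip" is the finger opening in mm, from 0 to 87, set as the call begins (left out, the last holds). The fingers move at their own pace and stop on an object; the grip force is fixed at half the most. Time passes only in rows, so rows that do not move let the fingers close. It gives the time, the measured TCP pose, the force, the opening and the grip force at its end, in the units of the state.
- r.sense(): the state, without advancing time (a new reading comes with each control period).
- cams.capture(name): name is "side" or "top"; returns (picture, depth): 400x640x3 uint8, blue, green, red; 400x640 float32, m along the optical axis (not along the pixel's ray), 0 where there is no reading.
- cams.camera_info(name): a dict with "mtx" (3x3 intrinsics, pixels), "k1" (the pictures are not rectified: a ray, as slopes to the right and down, at radius r is drawn at 1 + k1 r^2 times it, then the intrinsics apply), "R" (3x3) and "t" (3): a world point X has camera coordinates R X + t. Camera axes: x right, y down, z forward; pixel columns grow to the right and rows downward; lengths in m; the calibration is good to about 2 mm. A picture is of the moment at which its call begins. camera_info takes no time and is no camera call.
- r.finish_job(): hands the job in; it is judged then, once.
The state is a dict: "time_s": time; "joints": joint angles; "joint_velocities": joint speeds; "effort": joint torques, N m; "tcp_pos": TCP position; "ee_rot": TCP orientation; "wrist_force": force on the tool from outside, world axes, zero at the start; "moment": the same for the moment, N m; "gripper_width": opening from 0.0 (shut) to 1.0 (fully open); "gripper_force": force on a finger pad.
Only numpy, scipy, OpenCV 4.12 (cv2) and the standard library are available. Lean on these libraries where they do the work, as an engineer would, in place of code of your own. Each camera call takes 0.05 s, during which the arm holds its last target. There are 200 camera calls.

TASK

Two flashing strips lie on the bench; take the copper one that matches the copper shingles on the little roof panel, and slide its flat front edge in between the panel's board and the lapped shingle, at least 25 mm deep along the whole edge and within the shingle's width, without lifting the shingle. Then press the strip firmly flat onto the board (about 10 N) and finish while still holding it pressed down with the gripper: do not let go. Leave the other strip and everything else on the bench where it is.

Things in the scene. Friction and masses are not known exactly. Their poses are not given: they have to be found in the camera images.
- copper_strip: copper flashing strip, loose, 0.12 to 0.25 kg: a flat leaf 160 mm (its x) by 105 mm (its y), 4 mm thick, with an upright standing seam to grip, 10 mm thick (y), 160 mm long (x), its top 36 mm above the underside. Origin: on the underside, below the middle of the seam. The leaf runs from y = -85 mm (the front edge, to be tucked) to y = +20 mm; z is up.
- front_corner_a (a point): corner of the copper strip's front edge at strip x = -80 mm, y = -85 mm, on the underside
- front_corner_b (a point): corner of the copper strip's front edge at strip x = +80 mm, y = -85 mm, on the underside
- alu_strip: bare aluminium flashing strip of the same shape, size and axes as the copper one; does not match, leave it
- roof_panel: fixed roof panel lying flat on the bench: a plywood board 240 x 240 mm, 18 mm thick, origin at the centre of its underside, z up. On its -y half sits a wooden batten (board y from -120 to -40 mm, 8 mm high) and a fixed upper copper shingle course (top 36 mm above the bench); the lapped shingle reaches out from under that course towards +y.
- lap_edge (a point): point on the top of the board (18 mm above the bench) straight below the middle of the lapped shingle's free edge, at panel x = 0, y = +10 mm; axes as the panel's. The free edge runs along x, 200 mm long (x from -100 to +100 mm) and faces +y. Under it is an open pocket 8 mm high (board top to shingle underside), open towards +y and 50 mm deep (to the batten). So the strip goes in along -y.
- shingle (a joint): the lapped copper shingle, 200 mm wide, 5 mm thick, 0.15 kg, hinged 85 mm behind its free edge; top 31 mm above the bench. 0 rad = lying in place; grows as its free edge is lifted; it falls back by weight and a light spring
- hammer: hammer lying on the bench beyond the panel, bystander
- nail_tin: small steel tin, 56 mm across, 55 mm high, at the left, bystander
- canister: yellow gas canister standing at the left, 70 mm across, 200 mm high, bystander
- metal_bottle: metal bottle standing at the right, 60 mm across, 160 mm high, bystander
- brush: brush lying at the right, bystander
- offcut: wood offcut 90 x 50 x 22 mm, bystander
There are look-alikes about, which are no part of the job. Leave any black or purple look-alike of the copper_strip alone.

How it is judged:
By the outcome, as a careful person would: the job done as asked, in the order asked, and still so for the second after the job is handed in, while the arm keeps its last pose, push and grip.
It also fails if it takes over 42 s, if anything falls off the work surface, if the arm or the gripper's body presses on something with over 40 N, if the wrist force passes 120 N, or if a joint passes its speed limit or range.

## Working session

There is one attempt and no reset: what is moved stays moved. The work goes in short steps, Python scripts to look and compute and a tool call to move; the robot and the scene stay as the last step left them, time stands still between calls to the robot, and variables do not carry over. Pictures are saved under pics/ and viewed, at most 10 in all, crops included, and the job is handed in when it is done.

Besides the shell and the picture viewer there is one more tool, called after "Call:" as name(argument=value, ...) on one line, values as JSON. play_rows: Moves the arm, as the interface text tells. Scaled input: -1 to 1 covers 30 mm each way for a shift and 0.15 rad each way for a turn. Its arguments: {"type":"object","properties":{"commands":{"type":"string"},"grip":{"type":"number"}},"required":["commands"]}

```bash
ls; mkdir -p pics
python3 - <<'E'
from station import r,cams
import cv2,numpy as np
for n in("top","side"):
    p,d=cams.capture(n); cv2.imwrite(f"pics/{n}0.png",p); np.save(f"{n}0.npy",d)
    i=cams.camera_info(n); print(n,i["mtx"].tolist(),i["k1"],np.round(i["R"],3).tolist(),i["t"], "cam pos",-i["R"].T@i["t"])
s=r.sense();print(s)
E
```

```text
pics
top [[415.4841931151754, 0.0, 318.0558157855487], [0.0, 415.4841931151754, 198.47379245349745], [0.0, 0.0, 1.0]] 0.02623575636089208 [[0.012, -1.0, 0.002], [-0.995, -0.012, -0.096], [0.096, -0.001, -0.995]] [-0.01881357  0.55076056  1.24867069] cam pos [ 0.42807155 -0.01091081  1.29595731]
side [[464.3065693699217, 0.0, 319.36581729716704], [0.0, 464.3065693699217, 200.7015277609788], [0.0, 0.0, 1.0]] 0.0279917713174351 [[-0.947, -0.32, -0.005], [-0.236, 0.709, -0.665], [0.216, -0.629, -0.747]] [0.52850183 0.1624215  1.2974769 ] cam pos [0.2587202  0.86961683 1.07980168]
{'time_s': 0.1, 'joints': array([ 9.05604989e+01,  2.20862927e+01,  3.88103388e-01, -2.49533075e-02,
       -6.84095697e+01, -1.48188775e+01]), 'joint_velocities': array([ 0.01771611,  0.02764617,  0.16918233,  0.06639663, -0.03878759,
       -0.03779586]), 'effort': array([ 1.41520509e-04, -3.91687918e+01,  1.87934411e+01,  4.23185483e+00,
        1.34560498e-02, -7.15254782e-05]), 'tcp_pos': array([0.15376246, 0.60524794, 0.22157396]), 'ee_rot': array([[ 9.69155344e-01, -2.46450340e-01, -3.86543284e-04],
       [-2.46450627e-01, -9.69153516e-01, -1.88458821e-03],
       [ 8.98376232e-05,  1.92172257e-03, -9.99998149e-01]]), 'wrist_force': array([-0.33770156, -0.77041256,  0.24841229]), 'moment': array([-0.00166448, -0.01076647,  0.00897671]), 'gripper_force': 0.0, 'gripper_width': 1.001368083074218}
```

View pics/top0.png

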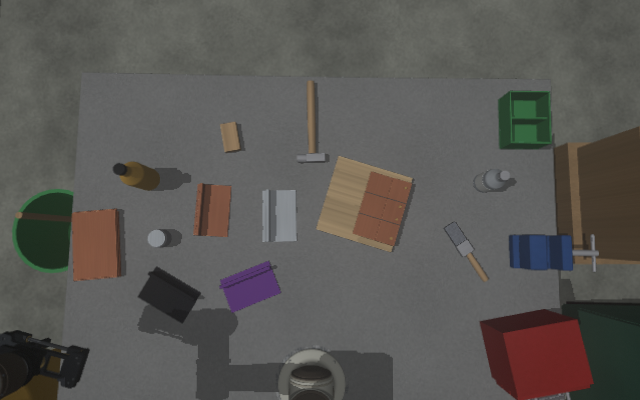

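View pics/side0.png

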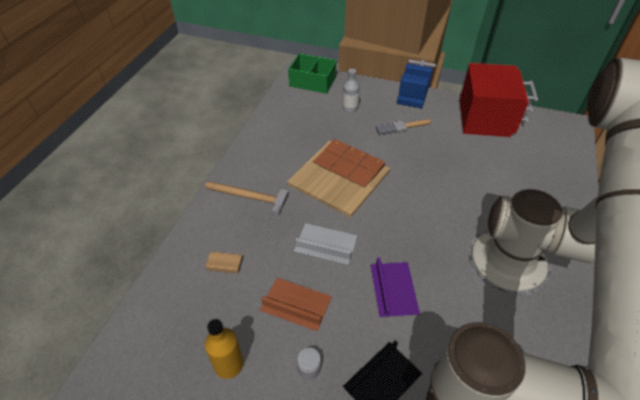

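The top view shows these look-alikes for the copper strip:
- copper strip at (212,210), with its seam on the left and front edge on the right
- aluminium strip at (279,215)
- purple strip at (250,286)
- black strip at (169,295)
- brick-red box or stack at (97,245), which has no seam

The panel is at (365,203), with its bare wood facing left towards the strips. I choose (212,210).

```bash
cat > h.py <<'E'
from station import r,cams
import cv2,numpy as np
I={n:cams.camera_info(n) for n in("top","side")}
def ray(n,uv):
    i=I[n]; q=cv2.undistortPoints(np.array(uv,float).reshape(-1,1,2),np.array(i["mtx"]),np.array([i["k1"],0,0,0.])).reshape(-1,2)
    R=np.array(i["R"]);t=np.array(i["t"])
    return -R.T@t,np.c_[q,np.ones(len(q))]@R
def plane(n,uv,z):
    c,d=ray(n,uv); return c+d*((z-c[2])/d[:,2])[:,None]
def proj(n,X):
    i=I[n]; return cv2.projectPoints(np.array(X,float).reshape(-1,1,3),cv2.Rodrigues(np.array(i["R"]))[0],np.array(i["t"],float),np.array(i["mtx"]),np.array([i["k1"],0,0,0.]))[0].reshape(-1,2)
def tri(a,b):
    c1,d1=ray("top",a);c2,d2=ray("side",b);out=[]
    for u,v in zip(d1,d2):
        s=np.linalg.lstsq(np.c_[u,-v],c2-c1,rcond=None)[0]; p,q=c1+s[0]*u,c2+s[1]*v
        out.append(np.r_[(p+q)/2,np.linalg.norm(p-q)])
    return np.array(out)
def cloud(n,d,m):
    v,u=np.nonzero(m&(d>0)); c,w=ray(n,np.c_[u,v]); i=I[n]
    return c+w*d[v,u][:,None],np.c_[u,v]
def copper(p):
    h=cv2.cvtColor(p,cv2.COLOR_BGR2HSV); return (cv2.inRange(h,(3,110,40),(13,255,255))>0)
E
python3 - <<'E'
from h import *
from scipy import ndimage as nd
for n in("top","side"):
    p=cv2.imread(f"pics/{n}0.png");d=np.load(f"{n}0.npy");m=copper(p)
    l,k=nd.label(m)
    for j in range(1,k+1):
        if (l==j).sum()<60: continue
        X,uv=cloud(n,d,l==j)
        print(n,j,(l==j).sum(),uv.mean(0).round(),X.mean(0).round(3),"z pct",np.percentile(X[:,2],[5,25,50,75,95]).round(3))
p=cv2.imread("pics/top0.png");s=cv2.imread("pics/side0.png")
a=cv2.resize(p[150:265,180:430],(800,368),interpolation=3)
b=cv2.resize(s[130:330,250:400],(300,400),interpolation=3)
b2=cv2.resize(s[270:335,250:340],(800,578),interpolation=3)
cv2.imwrite("pics/ct.png",a);cv2.imwrite("pics/cs.png",b2)
E
```

```text
top 1 833 [388. 187.] [ 0.589 -0.225  0.034] z pct [0.029 0.032 0.034 0.036 0.04 ]
top 2 188 [198. 208.] [0.516 0.354 0.03 ] z pct [0.004 0.033 0.037 0.038 0.041]
top 3 996 [218. 211.] [0.512 0.297 0.005] z pct [0.001 0.004 0.005 0.007 0.01 ]
top 4 861 [382. 208.] [ 0.524 -0.206  0.034] z pct [0.028 0.032 0.034 0.037 0.04 ]
top 5 2946 [ 95. 244.] [0.404 0.659 0.026] z pct [0.022 0.025 0.027 0.028 0.031]
top 6 876 [375. 229.] [ 0.459 -0.187  0.034] z pct [0.029 0.032 0.034 0.037 0.04 ]
side 272 587 [631.  42.] [-0.324 -1.031  0.152] z pct [0.094 0.115 0.144 0.182 0.229]
side 1896 1767 [349. 163.] [ 0.524 -0.2    0.033] z pct [0.027 0.03  0.033 0.036 0.039]
side 1964 2188 [296. 304.] [0.513 0.324 0.009] z pct [0.001 0.003 0.005 0.008 0.036]
```

View pics/ct.png

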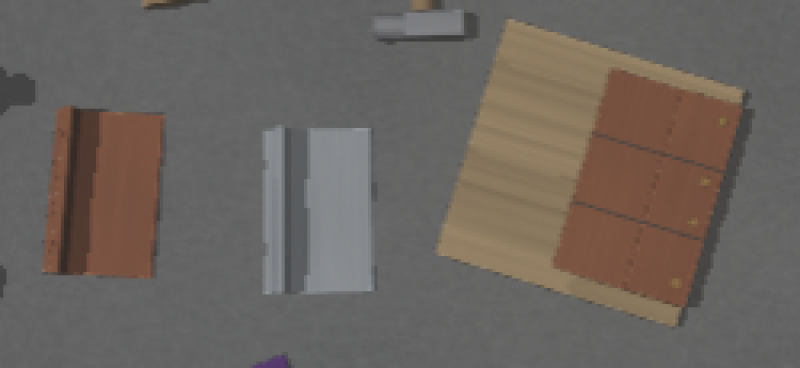

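View pics/cs.png

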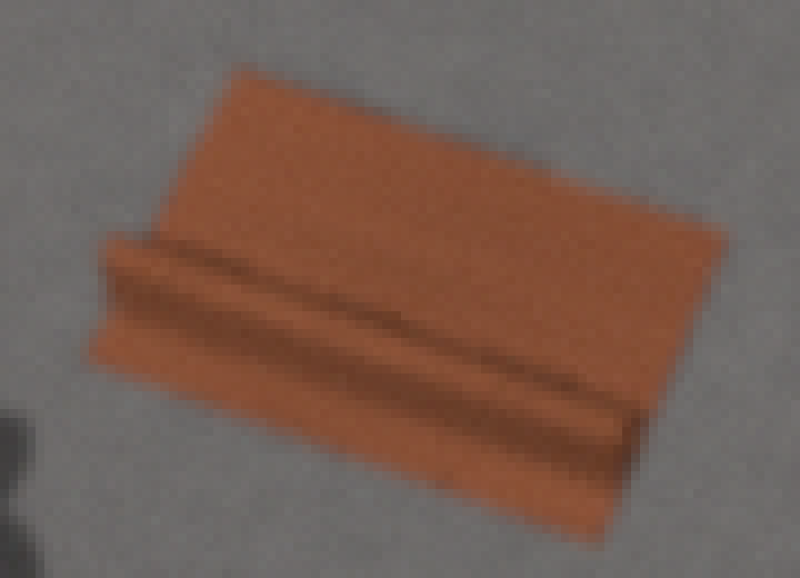

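The crops show that the strip is copper with its seam at the back. In the top crop its front edge runs (165,114)–(153,278), and the panel corners are (508,18), (747,92), (681,326) and (437,253). In the side crop the strip's corners are (243,68), (728,232), (603,547) and (88,356).

Run:
```python
from h import *
from scipy import ndimage as nd
np.set_printoptions(precision=4,suppress=True)
T=lambda a:(np.array(a)+.5)/3.2-.5+[180,150]
S=lambda a:(np.array(a)+.5)/8.889-.5+[250,270]
tf=T([(165,114),(153,278)]);sf=S([(243,68),(728,232)]) 
# world-x larger = up in top; side: left = larger x
print("tri front",tri(tf,sf))
print("top plane",plane("top",tf,.004)); q=plane("side",S([(243,68),(728,232),(603,547),(88,356)]),.004);print("side plane",q,[np.linalg.norm(q[i]-q[i-1]) for i in range(4)])
# seam top: top crop seam-top corners / side
st=T([(57,107),(73,107),(43,273),(60,273)]);print("seam z=.036 top",plane("top",st,.036))
ss=S([(105,238),(158,240),(585,450),(640,412)]);print("seam side",plane("side",ss,.036))
print("seam tri (far end mid, near end mid)",tri([st[:2].mean(0),st[2:].mean(0)],[ss[:2].mean(0),ss[2:].mean(0)]))
P=plane("top",T([(508,18),(747,92),(681,326),(437,253)]),.018);print("panel",P,[np.linalg.norm(P[i]-P[i-1]) for i in range(4)],P.mean(0))
# lines from masks
for n in("top","side"):
    p=cv2.imread(f"pics/{n}0.png");m=copper(p);h=cv2.cvtColor(p,cv2.COLOR_BGR2HSV)
    l,k=nd.label(m); 
    mm=l==l[211,218] if n=="top" else l==l[304,296]
    c=max(cv2.findContours(mm.astype(np.uint8),0,1)[0],key=cv2.contourArea).reshape(-1,2)
    X=plane(n,c,.004)[:,:2].astype(np.float32); print(n,"strip rect",cv2.minAreaRect(X))
    w=cv2.inRange(h,(8,50,90),(25,200,255))>0
    w=w|m; l,k=nd.label(nd.binary_closing(w,iterations=2)); mm=l==(l[200,340] if n=="top" else l[185,320])
    c=max(cv2.findContours(mm.astype(np.uint8),0,1)[0],key=cv2.contourArea).reshape(-1,2)
    X=plane(n,c,.018)[:,:2].astype(np.float32); print(n,"panel rect",cv2.minAreaRect(X),mm.sum())
d=np.load("top0.npy");X,uv=cloud("top",d,np.ones_like(d,bool))
w=(uv[:,0]>335)&(uv[:,0]<355)&(uv[:,1]>180)&(uv[:,1]<215);print("board z",np.median(X[w,2]))
```

```text
tri front [[0.5915 0.2609 0.0002 0.0003]
 [0.4326 0.2676 0.     0.0024]]
top plane [[0.5912 0.2602 0.004 ]
 [0.4315 0.2665 0.004 ]]
side plane [[0.5902 0.2631 0.004 ]
 [0.4332 0.27   0.004 ]
 [0.4361 0.3756 0.004 ]
 [0.5959 0.367  0.004 ]] [np.float64(0.10409086161100815), np.float64(0.1571625856310203), np.float64(0.10558835844809727), np.float64(0.1600643926065426)]
seam z=.036 top [[0.5925 0.3563 0.036 ]
 [0.5927 0.3411 0.036 ]
 [0.4349 0.363  0.036 ]
 [0.4351 0.3471 0.036 ]]
seam side [[0.5963 0.3461 0.036 ]
 [0.5817 0.342  0.036 ]
 [0.4447 0.3649 0.036 ]
 [0.434  0.3493 0.036 ]]
seam tri (far end mid, near end mid) [[0.5898 0.3467 0.0407 0.0045]
 [0.4373 0.356  0.0345 0.0047]]
panel [[ 0.688  -0.0738  0.018 ]
 [ 0.618  -0.306   0.018 ]
 [ 0.3921 -0.2409  0.018 ]
 [ 0.4585 -0.0075  0.018 ]] [np.float64(0.23889556276166796), np.float64(0.24247221268607214), np.float64(0.23511628467195747), np.float64(0.24268174888867097)] [ 0.5391 -0.157   0.018 ]
top strip rect ((0.5124025344848633, 0.2980286180973053), (0.062082014977931976, 0.15661336481571198), 87.18212127685547)
top panel rect ((0.5391448736190796, -0.1557149887084961), (0.24367764592170715, 0.24005909264087677), 73.57192993164062) 6118
side strip rect ((0.5197590589523315, 0.3191373944282532), (0.10344532877206802, 0.16771046817302704), 87.26351928710938)
side panel rect ((0.5390027165412903, -0.15491877496242523), (0.2726101577281952, 0.24886205792427063), 73.67049407958984) 4579
board z 0.01917070044745184
```

Estimates:
- **Strip:** seam at about (0.515, 0.350), yaw −2.6°. Its sizes come out as 160×105 mm, as described.
- **Panel:** centre (0.539, −0.156), yaw −16.3°. Its sides come out at about 240 mm.

Next I move above the seam.

Call:
play_rows(commands="0.926 -0.655 0 0 0 0.104;0.926 -0.655 0 0 0 0.104;0.926 -0.655 0 0 0 0.104;0.926 -0.655 0 0 0 0.104;0.926 -0.655 0 0 0 0.104;0.926 -0.655 0 0 0 0.104;0.926 -0.655 0 0 0 0.104;0.926 -0.655 0 0 0 0.104;0.926 -0.655 0 0 0 0.104;0.926 -0.655 0 0 0 0.104;0.926 -0.655 0 0 0 0.104;0.926 -0.655 0 0 0 0.104;0.926 -0.655 0 0 0 0.104;0 0 -1 0 0 0;0 0 -1 0 0 0;0 0 -1 0 0 0;0 0 -1 0 0 0;0 0 0 0 0 0", grip=50)

```text
time_s: 1.9
tcp_pos: [0.5123, 0.3477, 0.0974]
ee_rot: [[0.999, -0.047, -0.008], [-0.047, -0.999, -0.007], [-0.008, 0.008, -1.0]]
wrist_force: [-1.3, -0.8, -0.9]
gripper_width: 0.576
gripper_force: 0.0
```

Call:
play_rows(commands="0.09 0.09 -0.6 0.047 -0.053 0;0 0 -0.6 0 0 0;0 0 -0.6 0 0 0;0 0 -0.5 0 0 0;0 0 -0.3 0 0 0;0 0 0 0 0 0;0 0 0 0 0 0")

```text
time_s: 2.6
tcp_pos: [0.5183, 0.3536, 0.0256]
ee_rot: [[0.999, -0.045, 0.009], [-0.046, -0.999, 0.008], [0.009, -0.008, -1.0]]
wrist_force: [-0.1, 0.7, -0.0]
gripper_width: 0.578
gripper_force: 0.0
```

Call:
play_rows(commands="-0.1 -0.1 -0.26 -0.053 0.06 0;0 0 -0.24 0 0 0;0 0 0 0 0 0;0 0 0 0 0 0")

```text
time_s: 3.0
tcp_pos: [0.5146, 0.3499, 0.0093]
ee_rot: [[0.999, -0.046, -0.001], [-0.046, -0.999, -0.001], [-0.001, 0.001, -1.0]]
wrist_force: [0.5, -0.1, -0.0]
gripper_width: 0.574
gripper_force: 0.0
```

Run:
```python
from h import *
s=r.sense();print(s["tcp_pos"],s["ee_rot"].round(4),s["wrist_force"])
p,d=cams.capture("side");cv2.imwrite("pics/s1.png",cv2.resize(p[215:345,220:380],(800,650),interpolation=3)[:600])
```

```text
[0.51463062 0.34987473 0.00927915] [[ 0.9989 -0.0459 -0.0014]
 [-0.0459 -0.9989 -0.0014]
 [-0.0013  0.0015 -1.    ]] [ 0.49048211 -0.12464192 -0.03114129]
```

View pics/s1.png

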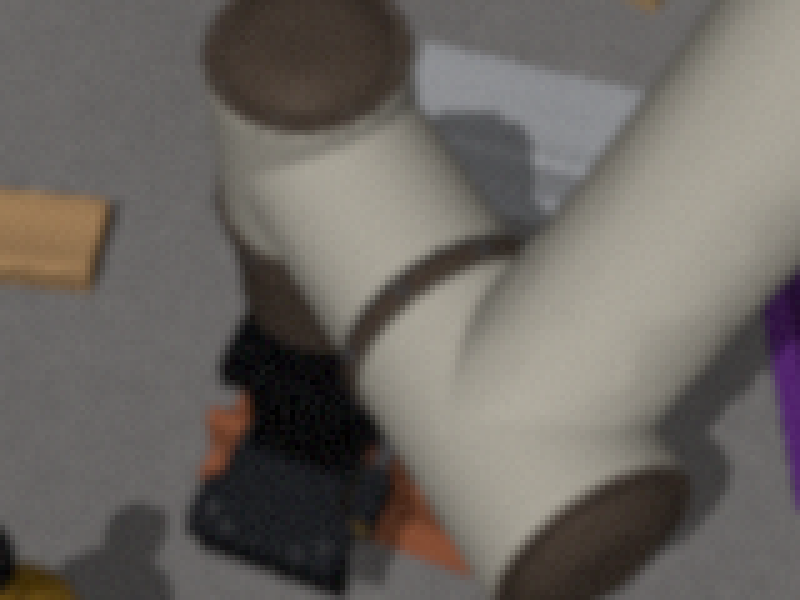

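The gripper is over the middle of the copper strip, at about (300,470) in the crop, and no force shows. I close the gripper.

Call:
play_rows(commands="0 0 0 0 0 0;0 0 0 0 0 0;0 0 0 0 0 0;0 0 0 0 0 0;0 0 0 0 0 0;0 0 0 0 0 0;0 0 0 0 0 0;0 0 0 0 0 0", grip=0)

```text
time_s: 3.85
tcp_pos: [0.5147, 0.3499, 0.0096]
ee_rot: [[0.999, -0.046, -0.001], [-0.046, -0.999, -0.001], [-0.001, 0.001, -1.0]]
wrist_force: [-1.2, -0.9, 0.7]
gripper_width: 0.114
gripper_force: 30.0
```

Call:
play_rows(commands="0 0 0.4 0 0 0;0 0 0.8 0 0 0;0 0 0.9 0 0 0;0 0 0.9 0 0 0;0.118 -0.823 0 0 0 -0.1;0.118 -0.823 0 0 0 -0.1;0.118 -0.823 0 0 0 -0.1;0.118 -0.823 0 0 0 -0.1;0.118 -0.823 0 0 0 -0.1;0.118 -0.823 0 0 0 -0.1;0.118 -0.823 0 0 0 -0.1;0.118 -0.823 0 0 0 -0.1;0.118 -0.823 0 0 0 -0.1;0.118 -0.823 0 0 0 -0.1;0.118 -0.823 0 0 0 -0.1;0.118 -0.823 0 0 0 -0.1;0.118 -0.823 0 0 0 -0.1;0.118 -0.823 0 0 0 -0.1;0.118 -0.823 0 0 0 -0.1;0.118 -0.823 0 0 0 -0.1")

```text
time_s: 5.85
tcp_pos: [0.5712, -0.046, 0.1]
ee_rot: [[0.959, -0.283, -0.001], [-0.283, -0.959, -0.0], [-0.001, 0.001, -1.0]]
wrist_force: [1.2, -0.1, -1.7]
gripper_width: 0.108
gripper_force: 30.0
```

Call:
play_rows(commands="0 0 0 0 0 0;0 0 0 0 0 0;0 0 -0.7 0 0 0;0 0 -0.5 0 0 0;0 0 0 0 0 0;0 0 0 0 0 0;0 0 0 0 0 0")

```text
time_s: 6.55
tcp_pos: [0.5722, -0.0445, 0.0646]
ee_rot: [[0.96, -0.281, 0.001], [-0.281, -0.96, -0.0], [0.001, 0.0, -1.0]]
wrist_force: [0.4, -0.2, -2.2]
gripper_width: 0.107
gripper_force: 30.0
```

Run:
```python
from h import *
s=r.sense();print(s["tcp_pos"],s["ee_rot"].round(4),s["wrist_force"],s["gripper_width"]*87,s["moment"])
out=[]
for n,(y0,y1,x0,x1) in(("top",(150,260,250,430)),("side",(120,230,260,420))):
    p,d=cams.capture(n);cv2.imwrite(f"pics/{n}2_raw.png",p);np.save(f"{n}2.npy",d)
    out.append(cv2.resize(p[y0:y1,x0:x1],(int((x1-x0)*2.7),297),interpolation=3))
w=max(o.shape[1] for o in out)
cv2.imwrite("pics/a2.png",np.vstack([cv2.copyMakeBorder(o,0,0,0,w-o.shape[1],0) for o in out]))
```

```text
[ 0.57219411 -0.04445737  0.06463758] [[ 9.597e-01 -2.811e-01  8.000e-04]
 [-2.811e-01 -9.597e-01 -5.000e-04]
 [ 9.000e-04  2.000e-04 -1.000e+00]] [ 0.4301886  -0.23402297 -2.17421347] 9.313991896980216 [ 0.05135944 -0.00255224  0.028796  ]
```

View pics/a2.png

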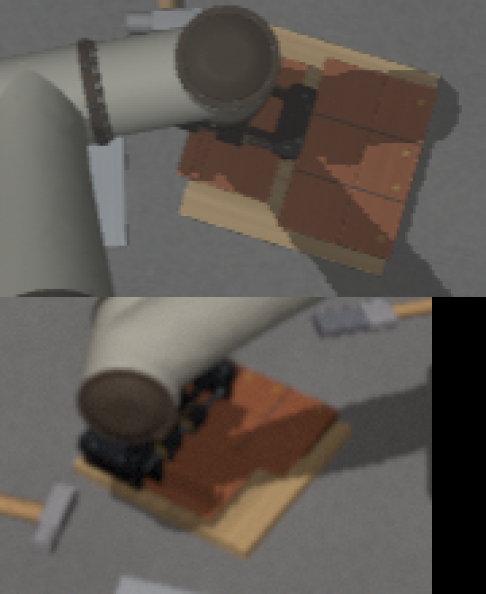

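The gap between the strip's front edge and the shingle's free edge looks parallel; it runs (278,200)–(315,75) in the top panel. I zoom in to measure it.

Run:
```python
from h import *
p=cv2.imread("pics/top2_raw.png");c=p[165:240,310:380]
cv2.imwrite("pics/z2.png",cv2.convertScaleAbs(cv2.resize(c,None,fx=8,fy=8,interpolation=3),alpha=1.7))
y=np.array([.281,.960,0]);x=np.array([.960,-.281,0]);L=np.array([.5418,-.146,.031]);O=np.array([.5722,-.0445,.055])
f=lambda X:((proj("top",X)-[310,165]+.5)*8-.5).round()
print("shingle edge pred",f([L-.1*x,L+.1*x]).tolist())
print("strip front pred",f([O+np.array([0,0,.004])-.085*y+s*.08*x for s in(-1,1)]).tolist())
```

```text
shingle edge pred [[344.0, 550.0], [492.0, 51.0]]
strip front pred [[312.0, 479.0], [434.0, 71.0]]
```

View pics/z2.png

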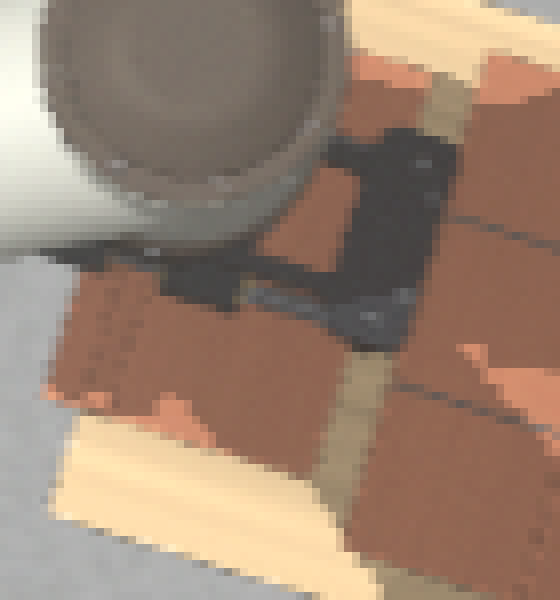

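Both edges match their predictions to about 1 px, so the alignment is good. I lower the strip onto the board just outside the pocket.

Call:
play_rows(commands="-0.03 -0.02 -0.5 0 0 0;0 0 -0.4 0 0 0;0 0 -0.25 0 0 0;0 0 0 0 0 0;0 0 0 0 0 0;0 0 0 0 0 0")

```text
time_s: 7.25
tcp_pos: [0.5707, -0.0457, 0.0293]
ee_rot: [[0.959, -0.282, -0.001], [-0.282, -0.959, -0.001], [-0.001, 0.001, -1.0]]
wrist_force: [-0.3, -0.9, -2.6]
gripper_width: 0.114
gripper_force: 30.0
```

Call:
play_rows(commands="0 0 -0.03 0 0 0;0 0 0 0 0 0;0 0 0 0 0 0")

```text
time_s: 7.55
tcp_pos: [0.5705, -0.0457, 0.0282]
ee_rot: [[0.959, -0.282, -0.001], [-0.282, -0.959, -0.001], [-0.001, 0.001, -1.0]]
wrist_force: [0.8, -0.7, -2.0]
gripper_width: 0.115
gripper_force: 30.0
```

Call:
play_rows(commands="0 0 -0.03 0 0 0;0 0 0 0 0 0;0 0 0 0 0 0")

```text
time_s: 7.85
tcp_pos: [0.5706, -0.0456, 0.0275]
ee_rot: [[0.959, -0.282, -0.001], [-0.282, -0.959, -0.001], [-0.001, 0.001, -1.0]]
wrist_force: [-0.4, 0.1, -0.6]
gripper_width: 0.111
gripper_force: 30.0
```

Call:
play_rows(commands="0 0 -0.02 0 0 0;0 0 0 0 0 0;0 0 0 0 0 0")

```text
time_s: 8.15
tcp_pos: [0.5706, -0.0457, 0.0275]
ee_rot: [[0.959, -0.282, -0.001], [-0.282, -0.959, -0.001], [-0.0, 0.001, -1.0]]
wrist_force: [-2.3, 0.2, 4.7]
gripper_width: 0.111
gripper_force: 30.0
```

Contact came at z = 0.0275, as predicted. I raise the strip 1 mm and slide it in.

Call:
play_rows(commands="0 0 0.035 0 0 0;-0.056 -0.192 0 0 0 0;-0.056 -0.192 0 0 0 0;-0.056 -0.192 0 0 0 0;-0.056 -0.192 0 0 0 0;-0.056 -0.192 0 0 0 0;0 0 0 0 0 0")

```text
time_s: 8.85
tcp_pos: [0.5614, -0.0755, 0.0275]
ee_rot: [[0.959, -0.283, -0.002], [-0.283, -0.959, -0.001], [-0.002, 0.001, -1.0]]
wrist_force: [-0.1, 0.2, -2.1]
gripper_width: 0.116
gripper_force: 30.0
```

Call:
play_rows(commands="-0.056 -0.192 0 0 0 0;-0.056 -0.192 0 0 0 0;-0.056 -0.192 0 0 0 0;0 0 0 0 0 0;0 0 0 0 0 0")

```text
time_s: 9.35
tcp_pos: [0.5569, -0.092, 0.0277]
ee_rot: [[0.959, -0.282, -0.001], [-0.282, -0.959, -0.001], [-0.001, 0.001, -1.0]]
wrist_force: [-0.1, -0.1, -2.1]
gripper_width: 0.116
gripper_force: 30.0
```

Call:
play_rows(commands="-0.042 -0.144 0 0 0 0;-0.042 -0.144 0 0 0 0;0 0 0 0 0 0;0 0 0 0 0 0")

```text
time_s: 9.75
tcp_pos: [0.5545, -0.1005, 0.0277]
ee_rot: [[0.959, -0.282, -0.001], [-0.282, -0.959, -0.001], [-0.001, 0.001, -1.0]]
wrist_force: [0.1, 0.3, -2.5]
gripper_width: 0.112
gripper_force: 30.0
```

Run:
```python
from h import *
s=r.sense();print(s["tcp_pos"],s["wrist_force"],s["gripper_width"]*87)
p,d=cams.capture("top");cv2.imwrite("pics/top3_raw.png",p);e=np.load("top2.npy")
q,f=cams.capture("side")
a=cv2.resize(p[165:240,310:380],None,fx=5.7,fy=5.7,interpolation=3)[:420]; b=cv2.resize(q[125:200,295:365],None,fx=5.7,fy=5.7,interpolation=3)[:420]
cv2.imwrite("pics/z3.png",cv2.convertScaleAbs(np.hstack([a,b]),alpha=1.7))
y=np.array([.281,.960,0]);x=np.array([.960,-.281,0]);L=np.array([.5418,-.146,.031])
# shingle top height near the free edge, over its visible width
X,uv=cloud("top",d,np.ones_like(d,bool)); u=(X-L)@y; v=(X-L)@x
for lo in(-100,-60,-20,20,60):
    w=(u<-.004)&(u>-.02)&(v>lo/1e3+.003)&(v<lo/1e3+.037)&(X[:,2]<.06); print(lo,w.sum(),np.median(X[w,2]).round(4))
print("top course z",np.median(X[(u<-.06)&(u>-.11)&(abs(v)<.09)&(X[:,2]<.06),2]))
```

```text
[ 0.55445966 -0.10050698  0.02770156] [ 0.08476631  0.25402363 -2.48562927] 9.714873817859424
-100 58 0.0319
-60 53 0.0311
-20 22 0.0328
20 0 nan
60 1 0.0365
top course z 0.03628534860635879
  return _methods._mean(a, axis=axis, dtype=dtype,
  ret = ret.dtype.type(ret / rcount)
```

View pics/z3.png

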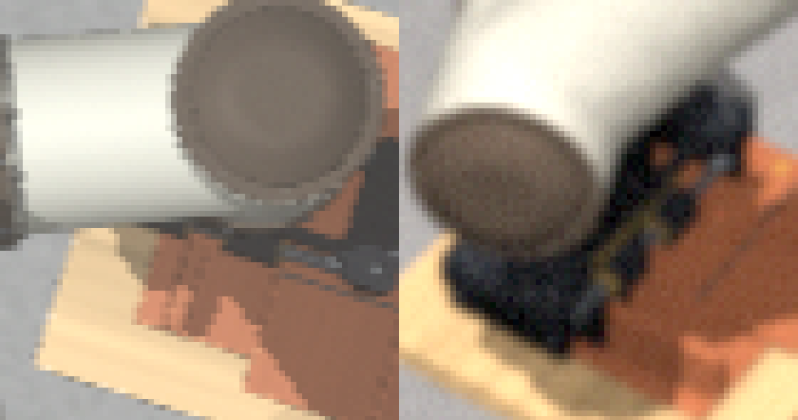

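The strip's leaf is under the shingle. The shingle's free edge is still at about 0.032 m, so it has not been lifted, and the depth is about 38 mm. Next I press down.

Call:
play_rows(commands="0 0 -0.03 0 0 0;0 0 0 0 0 0;0 0 0 0 0 0;0 0 0 0 0 0")

```text
time_s: 10.25
tcp_pos: [0.5547, -0.1003, 0.0275]
ee_rot: [[0.959, -0.282, -0.001], [-0.282, -0.959, -0.001], [-0.0, 0.001, -1.0]]
wrist_force: [-2.7, 0.9, 5.1]
gripper_width: 0.114
gripper_force: 30.0
```

Call:
play_rows(commands="0 0 -0.02 0 0 0;0 0 0 0 0 0;0 0 0 0 0 0;0 0 0 0 0 0")

```text
time_s: 10.65
tcp_pos: [0.5547, -0.1003, 0.0274]
ee_rot: [[0.96, -0.282, -0.001], [-0.282, -0.96, -0.001], [-0.0, 0.001, -1.0]]
wrist_force: [-3.5, 0.9, 8.9]
gripper_width: 0.114
gripper_force: 30.0
```

Call:
play_rows(commands="0 0 -0.003 0 0 0;0 0 0 0 0 0;0 0 0 0 0 0;0 0 0 0 0 0;0 0 0 0 0 0;0 0 0 0 0 0;0 0 0 0 0 0;0 0 0 0 0 0;0 0 0 0 0 0;0 0 0 0 0 0")

```text
time_s: 11.65
tcp_pos: [0.5547, -0.1003, 0.0275]
ee_rot: [[0.96, -0.281, -0.001], [-0.281, -0.96, -0.001], [-0.0, 0.001, -1.0]]
wrist_force: [-3.4, 1.5, 9.7]
gripper_width: 0.114
gripper_force: 30.0
```

Run:
```python
from h import *
p,d=cams.capture("top");cv2.imwrite("pics/top4.png",p)
y=np.array([.281,.960,0]);x=np.array([.960,-.281,0]);L=np.array([.5418,-.146,.031])
X,uv=cloud("top",d,np.ones_like(d,bool)); u=(X-L)@y; v=(X-L)@x
for lo in(-100,-60):
    w=(u<-.004)&(u>-.02)&(v>lo/1e3+.003)&(v<lo/1e3+.037)&(X[:,2]<.06); print(lo,w.sum(),np.median(X[w,2]).round(4))
w=(u>.005)&(u<.065)&(v>-.078)&(v<-.03)&(X[:,2]<.03);print("leaf z",w.sum(),np.median(X[w,2]))
s=r.sense();print(s["time_s"],s["wrist_force"],s["gripper_force"],s["tcp_pos"])
```

```text
-100 58 0.0314
-60 54 0.0318
leaf z 245 0.023389889901315408
11.7 [-4.17201875  1.30332253  9.71715116] 30.00147827435285 [ 0.55470393 -0.10029756  0.02745873]
```

The shingle is down at 0.0315 m, the leaf's top is at about 0.023 m (flat on the board), and the push holds steady at about 10 N. I hand the job in.

```bash
python3 -c "
from station import r
print(r.finish_job())"
```

```text
the job is handed in; nothing more can be done
None
```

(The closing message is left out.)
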